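# Load the blue filter cassette under its left-hand clamp screw

## Robot

A 7-joint arm with a two-finger parallel gripper is mounted at the origin on the work surface. World frame = base frame: x ahead of the robot, y to its left, z up, the work surface at z = 0. Lengths are in m, angles in degrees, forces in N, time in s.
With the tool pointing down it reaches from about 0.4 to 0.925 m from the base axis. Payload 4.1 kg.
Tool frame: the origin (TCP) lies on the centre line of the jaws, within the pads' length; the fingertips stand 22 mm ahead of it and the grasp point (between the pads) lies 3 mm ahead of it (manip.tcp_to_tips is the distance from the TCP to the fingertips, in m); x points along the fingers, y is the direction in which the jaws open and shut, and the axes are right-handed (so a half turn about x gives the same grasp; the last joint's range is limited). The gripper opens to 85 mm and grips with 20 to 120 N. Pads are 22 mm wide; open, the fingers measure 114 mm over their backs; the gripper's body (76 mm by 85 mm) begins 54 mm behind the grasp point. The pads swing forward as they close: fully open they stand 13 mm farther back than shut.
Start: joints at [65.088, 22.827, 2.584, 88.041, -1.071, 69.15, -2.905], TCP at [0.214, -0.614, 0.253] pointing down, gripper open.
Joint ranges: [-161.44, 161.44], [-28.35, 127.94], [-78.24, 83.42], [0, 140.83], [-78.03, 258.03], [13.02, 114.36], [-168.23, 168.23]. Speed limits (degrees/s): [147.25, 147.25, 180, 180, 180, 180, 180].

## Interface

Orientations are given as [roll, pitch, yaw] about the fixed x, y, z axes, in that order (R = Rz(yaw) Ry(pitch) Rx(roll)).
In Python, from station import get_state, eyes, workorder, manip gives the robot as it stands.
- The arm moves only by the tool step_arm, never from a script. Its argument "targets" is a list of rows, each a list of 7 numbers: the shift along the tool's x, y, z in mm, then the turn, a rotation vector about the tool's x, y, z in degrees, then the finger opening in mm, from 0 to 85.4. A call has 1 to 10 rows; each row shifts and turns the commanded pose from where the row before left it, along the tool's axes as they then stand; what a row does not reach is not made up. A row lasts 1/8 s, in which the tool goes at most 62.5 mm and 10.7 degrees, less where a joint would pass 70% of its speed; a pose out of reach is approached as far as the arm can. A call with a gripper value outside its range is refused whole. The fingers move at their own pace and stop on an object; "force" is the grip in N (left out, the last holds). Time passes only in rows, so rows that do not move let the fingers close. It gives the time, the measured TCP pose, the force and the opening at its end, in the units of the state.
- get_state(): the state, without advancing time (a new reading comes with each control period).
- eyes.camera(name): name is "side" or "top" or "wrist"; returns the picture (400x640x3 uint8, red, green, blue); there is no depth.
- eyes.get_calibration(name): a dict with "fovy" (degrees; the focal length in pixels is half the picture's height over the tangent of half this angle, whatever the lens; pixels are square), "cx", "cy" (the principal point, pixels), "D" ([k1, k2, p1, p2, k3] as OpenCV has them; the pictures are not rectified), "extrinsics" (4x4, takes a point from camera to world coordinates); the wrist camera has in their place "T_tool_cam" (4x4, takes a point from camera to tool coordinates, whose origin is the TCP and whose axes are the tool frame's). Camera axes: x right, y down, z forward; pixel columns grow to the right and rows downward; lengths in m; the calibration is good to about 2 mm. A picture is of the moment at which its call begins: read the wrist's pose just before it. get_calibration takes no time and is no camera call.
- workorder.finish_job(): hands the job in, once; it reports no verdict.
The state is a dict: "t": time; "qpos": joint angles; "joint_velocities": joint speeds; "effort": joint torques, N m; "tcp_pos": TCP position; "tcp_rot": TCP orientation; "ft_force": force on the tool from outside, world axes, zero at the start; "ft_torque": the same for the moment, N m; "finger_gap": finger opening in m.
Only numpy, scipy, OpenCV 4.12 (cv2) and the standard library are available. Lean on these libraries where they do the work, as an engineer would, in place of code of your own. Each camera call takes 0.05 s, during which the arm holds its last target.

## Task

Load the blue-handled filter cassette into the empty cassette bay. The bay's clamp knob has a left-hand thread, so unscrew it clockwise until its engraved white line points at the green mark and leave it there while you slide the cassette, grooved end first, fully home against the stop; then screw the knob back anticlockwise until the line is at the red mark, tight. Leave the orange cassette and the other things on the bench where they are.

Things in the scene. Friction and masses are not known exactly. Their poses are not given: they have to be found in the camera images.
- bay: Cassette bay, a grey and white block fixed to the bench, 230 mm long (x), 116 wide. Origin on the bench, under the centre of a cassette that is fully home; x along the slot, inwards (from open mouth to end stop), z up. An open flat bed (top at z = 10 mm) runs from x = -130 to +5 mm; a white bridge covers x = +5 to +100 (roof underside z = 33.5, roof top 50). The stop's face is at x = +81 mm.
- slot_mouth (a point): Centre of the slot's mouth at bed level (x = +5, y = 0, z = 10 mm in the bay's frame; axes as the bay's). Inside, the slot is 67.6 mm wide and 23.5 mm high. Two low flared guides (tops 24 mm above the bench) reach from the mouth 44 mm back over the bed: inner faces about 35 mm either side of the centre line at the mouth, 42 mm at their outer ends.
- clamp_foot (a point): Centre of the underside of the steel clamp foot, 24 mm long (bay's x, centred at x = +52) and 44 mm wide, which hangs into the slot: 25 mm above the bench with the knob at the red mark (slot barred), 33.6 mm at the green mark (slot free). It moves with the knob and must drop into the groove of a cassette that is home for the knob to close.
- knob (a joint): Angle of the clamp knob, rad: 0 with its white line at the red mark (tight, a hard stop), 2.40 with the line at the green mark (released), hard stop at 2.90. Grows clockwise seen from above. Left-hand thread: knob and clamp foot rise 3.6 mm per rad of clockwise turn. It turns stiffly (about 0.1 N m) and stays where it is left.
- knob_grip (a point): On the knob's vertical axis (x = +52, y = 0 mm in the bay's frame), 83 mm above the bench at joint 0, rising with the knob. The knob is a black bar 54 mm long, 14 thick, 36 tall (top 14 mm above this point) on a round flange, diameter 56, top 22 mm below this point. x axis along the bar to its end with the engraved white line, z up; at the red mark it points along the bay's +y.
- blue_mid (a point): Centre of the slab of the blue-handled cassette: loose, white, 160 mm long (x), 64 wide (y), 20 thick, about 0.2 kg, flat on the bench; the point is 10 mm above its underside. x points to the leading end, z up. A groove (x = +25 to +67 mm, 9 deep) crosses its top near the leading end. Fully home it lies at x = 0 to 1, y = 0, z = 20 mm in the bay's frame, x along the bay's x.
- blue_handle (a point): Grip point on the blue handle: an upright rib 50 mm long (along the cassette's x), 16 thick (y), from the slab's top (20 mm) to 64 mm above the cassette's underside. The point is on the rib's centre line, 50 mm behind the slab's centre and 45 mm above the underside. Axes as the cassette's.
- orange_mid (a point): Slab centre of the other cassette, alike but with an orange handle; to be left alone. Stands 10 mm above the bench.
- amber_mid (a point): Middle of a brown bottle, 64 mm diameter, 130 mm tall. Bystander.
- reagent_mid (a point): Middle of a white bottle with a blue cap, 60 mm diameter, 120 mm tall. Bystander.
- beaker_mid (a point): Middle of a clear beaker, 70 mm diameter, 85 mm tall. Bystander.
- jar_mid (a point): Middle of a white jar with a black cap, 66 mm diameter, 75 mm tall. Bystander.
- tipbox_mid (a point): Middle of a blue box 120 x 85 x 60 mm tall. Bystander.
- spatula_mid (a point): Point on a spatula about 180 mm long lying flat on the bench. Bystander.

How it is judged (in metres and radians):
On the way, in this order (a step that is already met when the one before it is completed fails the run):
1. the knob has been turned clockwise to the green mark (within 0.2 rad) (value of joint knob between 2.2 and 2.6 rad), for 0.3 s.
2. the blue cassette is fully home in the slot while the knob is still at the green mark (within 0.3 rad) (x of blue_mid in the frame of bay between -0.006 and 0.006 m and y of blue_mid in the frame of bay between -0.005 and 0.005 m and z of blue_mid in the frame of bay between 0.016 and 0.025 m and angle between the x axis of blue_mid and the x axis of bay, either way round below 0.08 rad and angle between blue_mid's own z axis and vertical below 0.06 rad and value of joint knob between 2.1 and 2.7 rad), for 0.2 s.
At the end, for the whole second after the job is handed in: The blue cassette lies flat and fully home in the slot (within 6 mm of home along it, 5 mm across, 5 mm in height, about 4 degrees) and the knob is back at the red mark (within 0.2 rad) (x of blue_mid in the frame of bay between -0.006 and 0.006 m and y of blue_mid in the frame of bay between -0.005 and 0.005 m and z of blue_mid in the frame of bay between 0.016 and 0.025 m and angle between the x axis of blue_mid and the x axis of bay, either way round below 0.08 rad and angle between blue_mid's own z axis and vertical below 0.06 rad and value of joint knob below 0.2 rad); the robot touches nothing.
It fails at once if the orange cassette is disturbed (moved over 30 mm) (distance of orange_mid from where it was at the start of the episode above 0.03 m).
It fails at once if a bystander is disturbed (moved over 30 mm) (distance of any of amber_mid, reagent_mid, beaker_mid, jar_mid, tipbox_mid, spatula_mid from where it was at the start of the episode above 0.03 m).
It also fails if it takes over 67 s, if anything falls off the work surface, if the arm or the gripper's body presses on something with over 40 N, if the wrist force passes 120 N, or if a joint passes its speed limit or range.

## Working session

There is one attempt and no reset: what is moved stays moved. The work goes in short steps, Python scripts to look and compute and a tool call to move; the robot and the scene stay as the last step left them, time stands still between calls to the robot, and variables do not carry over. Pictures are saved under pics/ and viewed, and the job is handed in when it is done.

Besides the shell and the picture viewer there is one more tool, called after ">>>" as name(argument=value, ...) on one line, values as JSON. step_arm: Moves the arm, as the interface text tells. Its arguments: {"type":"object","properties":{"targets":{"type":"array"},"force":{"type":"number"}},"required":["targets"]}

```bash
ls; mkdir -p pics
cat > h.py <<'E'
import numpy as np, cv2
from scipy.spatial.transform import Rotation as R
from station import get_state, eyes, workorder, manip
E
python3 - <<'E'
from h import *
s=get_state(); print(s)
for n in ("side","top","wrist"):
    im=eyes.camera(n); cv2.imwrite(f"pics/{n}0.png",im[:,:,::-1]); print(n,eyes.get_calibration(n))
print(get_state()["t"])
E
```

```text
pics
{'t': 0.0, 'qpos': array([65.08982415, 22.8737812 ,  2.57952808, 88.11572071, -1.07056172,
       69.14859217, -2.90398597]), 'joint_velocities': array([-0.05907168, -0.02490221,  0.00818422, -0.09686975,  0.07562161,
       -0.0263461 , -0.01975931]), 'effort': array([-5.55333772e-04, -4.75118208e+01,  1.36437904e+00, -2.54217803e+01,
        1.16411355e-02,  9.33375559e-03, -4.49047008e-06]), 'tcp_pos': array([ 0.21399792, -0.61313039,  0.25223016]), 'tcp_rot': array([-85.73786977,  89.88602957, 113.50830253]), 'ft_force': array([ 0.35619425, -0.47705114,  0.19820371]), 'ft_torque': array([ 0.04894685, -0.03652054, -0.03191217]), 'finger_gap': 0.08543668986049419}
side {'fovy': 43.16298400062311, 'cx': 324.6507061443559, 'cy': 200.18359372420065, 'D': array([-0.06657145,  0.        ,  0.        ,  0.        ,  0.        ]), 'extrinsics': array([[-0.91536275, -0.24685605,  0.31807723,  0.02169111],
       [-0.40220508,  0.52433334, -0.75053689,  1.33760038],
       [ 0.01849608, -0.81494579, -0.57924196,  1.08794484],
       [ 0.        ,  0.        ,  0.        ,  1.        ]]
[... 248 characters left out ...]
0.99995837,  0.00771404,  0.00487297, -0.00863128],
       [-0.0057443 , -0.11729367, -0.99308066,  1.61866153],
       [ 0.        ,  0.        ,  0.        ,  1.        ]])}
wrist {'fovy': 59.12461835929771, 'cx': 317.6937134422673, 'cy': 196.75135461830743, 'D': array([-0.05899194,  0.        ,  0.        ,  0.        ,  0.        ]), 'T_tool_cam': array([[-2.87371597e-04, -2.79209522e-01,  9.60230160e-01,
        -1.20601613e-01],
       [ 9.99999310e-01,  1.01358405e-03,  5.93996878e-04,
         7.84843222e-05],
       [-1.13912356e-03,  9.60229668e-01,  2.79209038e-01,
        -7.14036255e-02],
       [ 0.00000000e+00,  0.00000000e+00,  0.00000000e+00,
         1.00000000e+00]])}
0.15
```

View pics/side0.png

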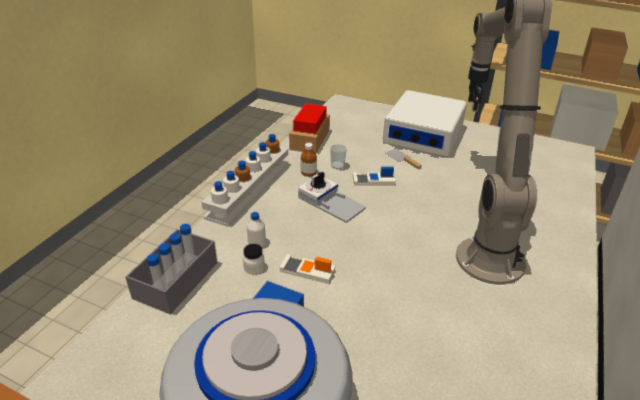

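View pics/top0.png

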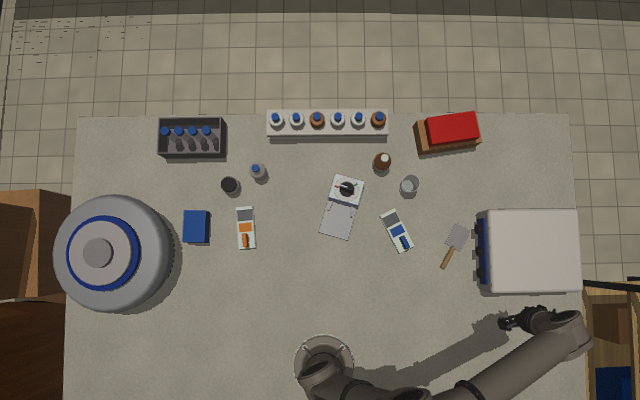

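View pics/wrist0.png

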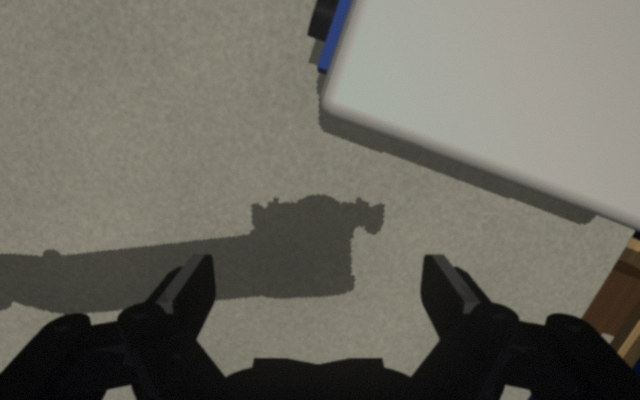

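```bash
cat >> h.py <<'E'
def K(c):
    f=200/np.tan(np.radians(c["fovy"]/2)); return np.array([[f,0,c["cx"]],[0,f,c["cy"]],[0,0,1.]])
def Twt(s):
    T=np.eye(4); T[:3,:3]=R.from_euler('xyz',s["tcp_rot"],degrees=True).as_matrix(); T[:3,3]=s["tcp_pos"]; return T
def campose(n,s=None):
    c=eyes.get_calibration(n)
    return Twt(s)@c["T_tool_cam"] if n=="wrist" else c["extrinsics"]
def plane(n,px,z,s=None):
    "pixels (N,2) onto world plane z"
    c=eyes.get_calibration(n); T=campose(n,s)
    u=cv2.undistortPoints(np.array(px,float).reshape(-1,1,2),K(c),c["D"]).reshape(-1,2)
    d=np.c_[u,np.ones(len(u))]@T[:3,:3].T
    return T[:3,3]+d*((z-T[2,3])/d[:,2])[:,None]
def proj(n,P,s=None):
    c=eyes.get_calibration(n); T=np.linalg.inv(campose(n,s))
    p,_=cv2.projectPoints(np.array(P,float).reshape(-1,3),cv2.Rodrigues(T[:3,:3])[0],T[:3,3],K(c),c["D"]); return p.reshape(-1,2)
E
python3 - <<'E'
from h import *
im=cv2.imread("pics/top0.png")
cv2.imwrite("pics/top0b.png",cv2.resize(im[160:260,310:430],None,fx=6,fy=6,interpolation=cv2.INTER_CUBIC))
hsv=cv2.cvtColor(im,cv2.COLOR_BGR2HSV)
def blobs(m,lo=15):
    n,l,st,c=cv2.connectedComponentsWithStats(m.astype(np.uint8))
    return [(st[i].tolist(),c[i].round(1).tolist()) for i in range(1,n) if st[i,4]>lo]
sub=hsv[170:260,310:430]
print("blue",blobs((abs(sub[...,0].astype(int)-112)<12)&(sub[...,1]>120)))
print("bed/white",blobs((sub[...,2]>190)&(sub[...,1]<60)))
for n,p in (("bay",(342,205)),("blue",(397,232)),("spat",(455,240)),("beaker",(409,185)),("amber",(382,162))): print(n,plane("top",[p],0.02))
E
```

```text
blue [([80, 55, 15, 12, 100], [86.9, 60.4]), ([90, 66, 10, 13, 54], [94.8, 71.9])]
bed/white []
bay [[ 0.59728809 -0.07728108  0.02      ]]
blue [[ 0.49282697 -0.28421053  0.02      ]]
spat [[ 0.46041011 -0.50428051  0.02      ]]
beaker [[ 0.67249381 -0.33538237  0.02      ]]
amber [[ 0.76307221 -0.23382515  0.02      ]]
```

View pics/top0b.png

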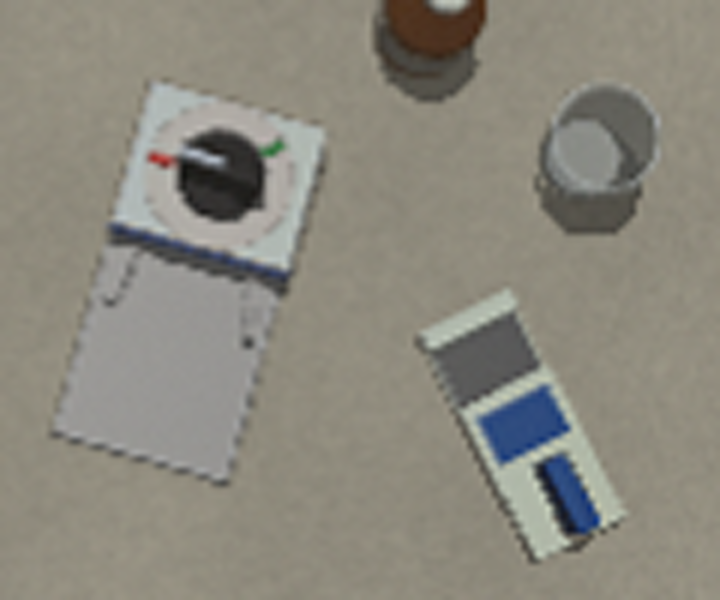

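```bash
cat >> h.py <<'E'
def delta(goal_pos,yaw_y,s=None):
    "shift (tool mm) and rotvec (deg) from the present pose to tool-down with tool y at world yaw_y"
    s=s or get_state(); T=Twt(s)
    G=down(yaw_y)
    d=T[:3,:3].T@(np.array(goal_pos)-T[:3,3])*1000
    r=R.from_matrix(T[:3,:3].T@G).as_rotvec(degrees=True)
    print("tool y yaw now %.1f"%np.degrees(np.arctan2(T[1,1],T[0,1])),"shift",d.round(1),"rotvec",r.round(2),"t",round(s["t"],2),"pos",s["tcp_pos"].round(4),"q",s["qpos"].round(0),"F",s["ft_force"].round(1),"gap",s["finger_gap"].round(4))
    return d,r
def down(yaw_y):
    a=np.radians(yaw_y); x=np.array([0,0,-1.]); y=np.array([np.cos(a),np.sin(a),0]); return np.c_[x,y,np.cross(x,y)]
E
python3 - <<'E'
from h import *
s=get_state(); print(Twt(s).round(3))
P=plane("top",[(346.7,188.7)],0.09); print(P)
bx=np.array([np.cos(np.radians(-15.4)),np.sin(np.radians(-15.4)),0])
print("bay",P-0.052*bx)
print(plane("top",[(310+160/6,160+84/6),(310+325/6,160+128/6)],0.05), plane("top",[(310+52/6,160+432/6),(310+228/6,160+482/6)],0.01))
print("blue corners",plane("top",[(310+422/6,160+338/6),(310+512/6,160+292/6),(310+624/6,160+515/6),(310+535/6,160+560/6)],0.02))
E
```

```text
[[-0.001  0.33  -0.944  0.214]
 [ 0.001 -0.944 -0.33  -0.613]
 [-1.    -0.001  0.     0.252]
 [ 0.     0.     0.     1.   ]]
[[ 0.64913173 -0.09223196  0.09      ]]
bay [[ 0.59899877 -0.07842304  0.09      ]]
[[ 0.71162099 -0.05740329  0.05      ]
 [ 0.68281268 -0.16054707  0.05      ]] [[ 0.49574265  0.01232371  0.01      ]
 [ 0.46327573 -0.09881135  0.01      ]]
blue corners [[ 0.55283474 -0.22234985  0.02      ]
 [ 0.5816531  -0.28024692  0.02      ]
 [ 0.44005442 -0.34723702  0.02      ]
 [ 0.41247192 -0.29031966  0.02      ]]
```

>>> step_arm(targets=[[-3,-34.8,-49.9,0,0,0,85],[-3,-34.8,-49.9,0,0,0,85],[-3,-34.8,-49.9,0,0,0,85],[-3,-34.8,-49.9,0,0,0,85],[-3,-34.8,-49.9,0,0,0,85],[-3,-34.8,-49.9,0,0,0,85],[-3,-34.8,-49.9,0,0,0,85],[-3,-34.8,-49.9,0,0,0,85],[-3,-34.8,-49.9,0,0,0,85],[-3,-34.8,-49.9,0,0,0,85]])

```text
t: 1.4
tcp_pos: [0.5714, -0.1192, 0.2833]
tcp_rot: [59.9, 90.0, -100.9]
ft_force: [0.4, -0.5, 0.1]
finger_gap: 0.0848
```

>>> step_arm(targets=[[0,0,0,-9.2,0,0,85],[0,0,0,-9.2,0,0,85],[0,0,0,-9.2,0,0,85],[0,0,0,-9.2,0,0,85],[0,0,0,-9.2,0,0,85],[0,0,0,-9.2,0,0,85],[0,0,0,0,0,0,85],[0,0,0,0,0,0,85]])

```text
t: 2.4
tcp_pos: [0.5705, -0.1208, 0.2831]
tcp_rot: [-62.5, 90.0, -168.2]
ft_force: [0.4, 0.1, 0.4]
finger_gap: 0.0849
```

Run:
```python
from h import *
import pickle
s=get_state(); im=eyes.camera("wrist"); cv2.imwrite("pics/w1.png",im[:,:,::-1]); pickle.dump(s,open("s1.pkl","wb"))
delta([.65,-.092,.15],-15.4,s)
```

```text
Traceback (most recent call last):
  File "h.py", line 26, in delta
    print("tool y yaw now %.1f"%np.degrees(np.arctan2(T[1,1],T[0,1])),"shift",d.round(1),"rotvec",r.round(2),"t",round(s["t"],2),"pos",s["tcp_pos"].round(4),"q",s["qpos"].round(0),"F",s["ft_force"].round(1),"gap",s["finger_gap"].round(4))
                                                                                                                                                                                                                     ^^^^^^^^^^^^^^^^^^^^^
AttributeError: 'float' object has no attribute 'round'
```

View pics/w1.png

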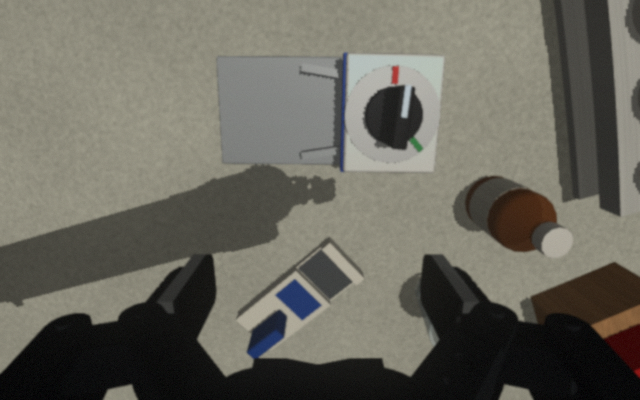

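```bash
sed -i 's/s\["finger_gap"\].round(4)/round(s["finger_gap"],4)/' h.py
python3 - <<'E'
from h import *
im=cv2.imread("pics/w1.png")
cv2.imwrite("pics/w1b.png",cv2.resize(im[45:185,210:450],None,fx=3.3,fy=3.3,interpolation=cv2.INTER_CUBIC))
cv2.imwrite("pics/w1c.png",cv2.resize(im[230:360,230:370],None,fx=4.3,fy=4.3,interpolation=cv2.INTER_CUBIC))
cv2.imwrite("pics/w1d.png",cv2.resize(im[50:175,340:445],None,fx=4.8,fy=4.8,interpolation=cv2.INTER_CUBIC))
E
```

```text
(no output)
```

View pics/w1b.png

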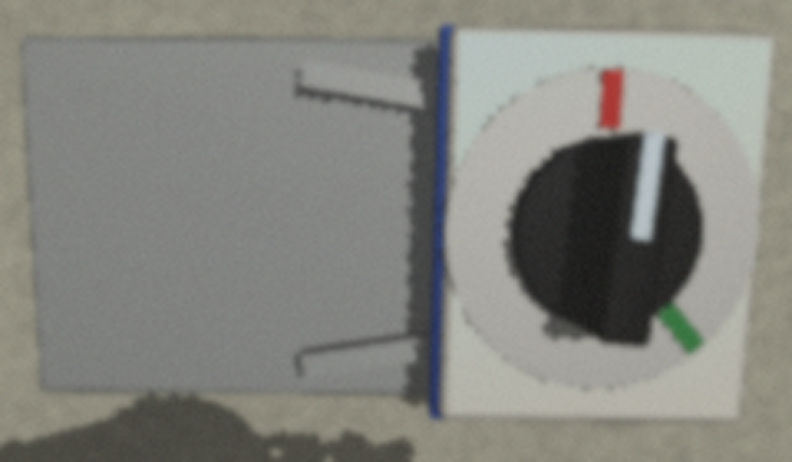

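View pics/w1c.png

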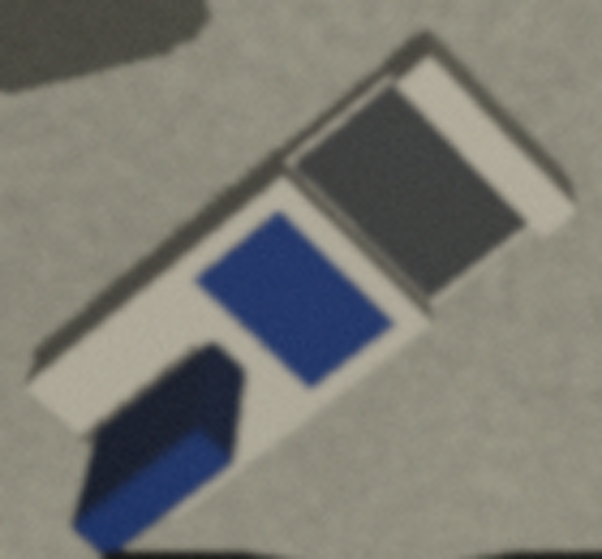

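View pics/w1d.png

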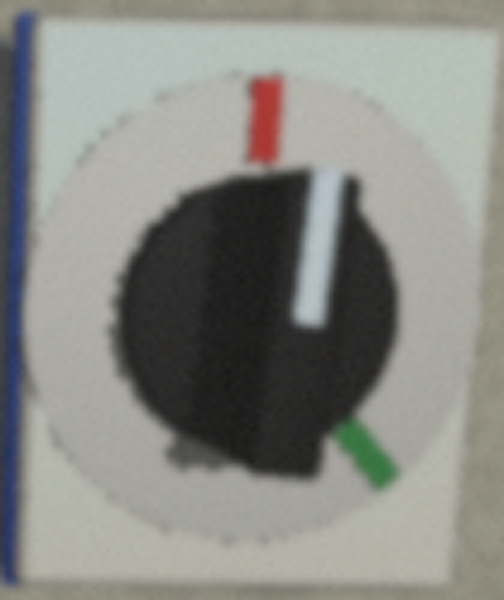

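Run:
```python
from h import *
import pickle
s=pickle.load(open("s1.pkl","rb"))
f=lambda p,k,o:[(a/k+o[0]-.3,b/k+o[1]-.3) for a,b in p]
W=lambda p,z,k,o:plane("wrist",f(p,k,o),z,s)
an=lambda v:round(np.degrees(np.arctan2(v[1],v[0])),2)
roof=W([(440,28),(773,38),(737,416),(433,416)],.05,3.3,(210,45)); print("roof\n",roof.round(4))
bed=W([(23,38),(42,391)],.01,3.3,(210,45)); print("bed\n",bed.round(4))
print("roof L,W",np.linalg.norm(roof[1]-roof[0]),np.linalg.norm(roof[3]-roof[0]),np.linalg.norm(bed[0]-bed[1]))
print("ang",an(roof[1]-roof[0]),an(roof[2]-roof[3]),an(roof[0]-roof[3])-90,an(roof[1]-roof[2])-90,an(bed[0]-bed[1])-90)
m0=(roof[0]+roof[3])/2; m1=(roof[1]+roof[2])/2;mb=bed.mean(0); print("axis",an(m1-mb),"len",np.linalg.norm((m1-mb)[:2]))
ax=(m1-mb);ax[2]=0;ax/=np.linalg.norm(ax)
for m,x in ((m0,.005),(m1,.1),(mb,-.13)): print("origin est",(m-ax*x).round(4))
line=W([(328,170),(309,326)],.097,4.8,(340,50)); print("line",line.round(4),"yaw",an(line[0]-line[1]))
red=W([(265,80),(263,160)],.05,4.8,(340,50)); print("red",an(red[0]-red[1]),red.round(4))
gr=W([(388,480),(345,428)],.05,4.8,(340,50)); print("green",an(gr[0]-gr[1]),gr.round(4))
fl=W([(115,320),(397,310),(265,75),(250,545)],.05,4.8,(340,50)); print("flange?",fl.round(4))
b=W([(430,55),(575,208),(30,385),(288,172),(432,312)],.02,4.3,(230,230)); print("blue\n",b.round(4)); 
print("len",np.linalg.norm(b[0]-b[2]),"w",np.linalg.norm(b[0]-b[1]),an(b[0]-b[2]),an(b[0]-b[1])-90,an(b[3]-b[4])-90)
u=(b[0]-b[2]);u/=np.linalg.norm(u);v=np.array([-u[1],u[0],0])
print("centre",((b[0]+b[1])/2-.08*u).round(4), ((b[0]+b[2])/2-.032*v).round(4))
h=W([(75,525),(212,430),(235,465),(105,555)],.064,4.3,(230,230));print("handle",h.round(4),an(h[1]-h[0]),an(h[2]-h[3]),"w",np.linalg.norm(h[1]-h[2]))
delta([.65,-.092,.15],-15.4,s)
```

```text
roof
 [[ 0.6234 -0.0222  0.05  ]
 [ 0.7155 -0.0498  0.05  ]
 [ 0.6843 -0.1567  0.05  ]
 [ 0.5928 -0.1313  0.05  ]]
bed
 [[ 0.4982  0.0148  0.01  ]
 [ 0.4656 -0.0953  0.01  ]]
roof L,W 0.0961912864196065 0.11326000009142502 0.11482495299039953
ang -16.67 -15.52 -15.689999999999998 -16.310000000000002 -16.450000000000003
axis -16.12 len 0.22693063938354632
origin est [ 0.6033 -0.0754  0.05  ]
origin est [ 0.6038 -0.0755  0.05  ]
origin est [ 0.6068 -0.0763  0.01  ]
line [[ 0.6652 -0.065   0.097 ]
 [ 0.6563 -0.0904  0.097 ]] yaw 70.72
red 75.84 [[ 0.6681 -0.0468  0.05  ]
 [ 0.6644 -0.0616  0.05  ]]
green -63.29 [[ 0.676  -0.1318  0.05  ]
 [ 0.6694 -0.1187  0.05  ]]
flange? [[ 0.6281 -0.0844  0.05  ]
 [ 0.6847 -0.0978  0.05  ]
 [ 0.6683 -0.0458  0.05  ]
 [ 0.6448 -0.1376  0.05  ]]
blue
 [[ 0.5586 -0.2179  0.02  ]
 [ 0.586  -0.2745  0.02  ]
 [ 0.4167 -0.2889  0.02  ]
 [ 0.5108 -0.2416  0.02  ]
 [ 0.5381 -0.2963  0.02  ]]
len 0.15866255119852835 w 0.06293093461294433 26.58 25.810000000000002 26.5
centre [ 0.5007 -0.282   0.02  ] [ 0.5019 -0.282   0.02  ]
handle [[ 0.4332 -0.3073  0.064 ]
 [ 0.4786 -0.2877  0.064 ]
 [ 0.4812 -0.2999  0.064 ]
 [ 0.4378 -0.319   0.064 ]] 23.41 23.74 w 0.012520584269350505
tool y yaw now -15.7 shift [133.1  68.8 -49.2] rotvec [-0.29  0.01  0.02] t 2.4 pos [ 0.5705 -0.1208  0.2831] q [ 28.  16. -25.  95.   7.  71. -14.] F [0.4 0.1 0.4] gap 0.0849
```

>>> step_arm(targets=[[33.3,18.2,-13.1,0,0,0,85],[33.3,18.2,-13.1,0,0,0,85],[33.3,18.2,-13.1,-0.4,0,0,85],[33.3,18.2,-13.1,0,0,0,85],[0,0,0,0,0,0,85],[0,0,0,0,0,0,85]])

```text
t: 3.2
tcp_pos: [0.6548, -0.09, 0.151]
tcp_rot: [58.8, 89.9, -46.4]
ft_force: [0.2, 0.8, 0.2]
finger_gap: 0.0852
```

Run:
```python
from h import *
import pickle
s=get_state(); im=eyes.camera("wrist"); cv2.imwrite("pics/w2.png",im[:,:,::-1]); pickle.dump(s,open("s2.pkl","wb"))
delta([.655,-.09,.09],-16.1,s)
```

```text
tool y yaw now -15.2 shift [61.   0.1 -0.1] rotvec [ 0.9   0.03 -0.05] t 3.2 pos [ 0.6548 -0.09    0.151 ] q [ 21.  30. -24.  92.  14.  61. -22.] F [0.2 0.8 0.2] gap 0.0852
```

View pics/w2.png

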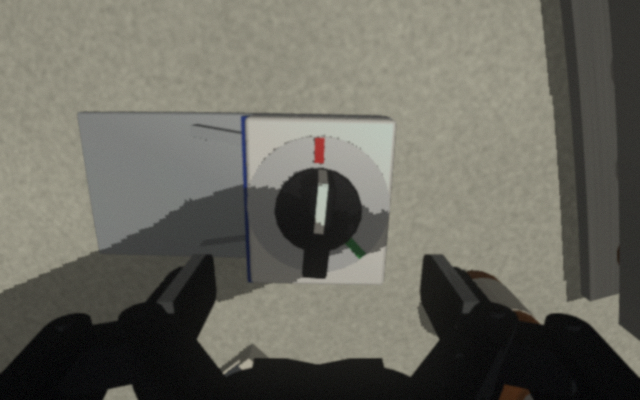

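Run:
```python
from h import *
import pickle
s=pickle.load(open("s2.pkl","rb"))
im=cv2.imread("pics/w2.png"); cv2.imwrite("pics/w2b.png",cv2.resize(im[105:295,235:405],None,fx=3.1,fy=3.1,interpolation=cv2.INTER_CUBIC))
an=lambda v:round(np.degrees(np.arctan2(v[1],v[0])),2)
l=plane("wrist",[(323,170),(319,233)],.097,s); print(l.round(4),an(l[0]-l[1]))
e=plane("wrist",[(316,276)],.097,s); print("far end",e.round(4))
e=plane("wrist",[(305,276),(328,277)],.097,s); print("bar w",np.linalg.norm(e[0]-e[1]))
r=plane("wrist",[(246,117),(394,121),(385,283),(249,281)],.05,s);print(r.round(4),an(r[1]-r[0]),an(r[2]-r[3]),an(r[0]-r[3])-90,an(r[1]-r[2])-90)
print(np.linalg.norm(r[1]-r[0]),np.linalg.norm(r[0]-r[3]),"c",r.mean(0))
```

```text
[[ 0.667  -0.0577  0.097 ]
 [ 0.6562 -0.0901  0.097 ]] 71.54
far end [[ 0.6479 -0.1144  0.097 ]]
bar w 0.012752934620382338
[[ 0.6279 -0.0228  0.05  ]
 [ 0.7156 -0.049   0.05  ]
 [ 0.6866 -0.1578  0.05  ]
 [ 0.5941 -0.131   0.05  ]] -16.66 -16.11 -17.349999999999994 -14.89
0.09152467655687743 0.11344188652968418 c [ 0.65603637 -0.09013511  0.05      ]
```

View pics/w2b.png

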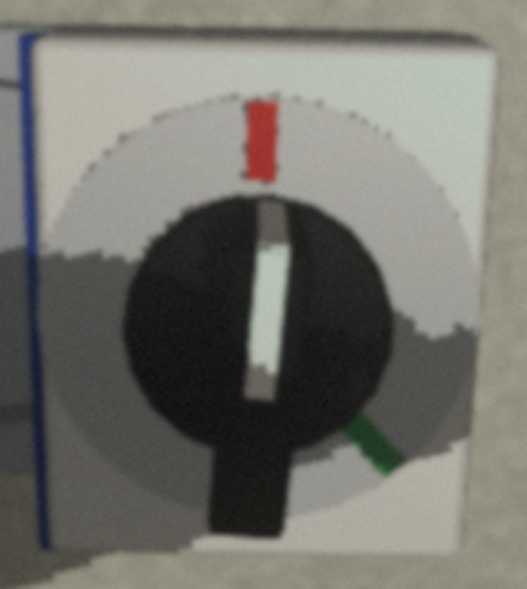

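>>> step_arm(targets=[[21,1.5,-1,1.8,0,0,60],[21,0,0,0,0,0,50],[20,0,0,0,0,0,40],[0,0,0,0,0,0,30],[0,0,0,0,0,0,20],[0,0,0,0,0,0,5],[0,0,0,0,0,0,5],[0,0,0,0,0,0,5]], force=40)

```text
t: 4.25
tcp_pos: [0.6559, -0.0888, 0.0887]
tcp_rot: [-69.7, 89.9, -176.7]
ft_force: [-5.0, 1.2, 5.0]
finger_gap: 0.0132
```

Run:
```python
from h import *
s=get_state(); im=eyes.camera("wrist"); cv2.imwrite("pics/w3.png",im[:,:,::-1])
delta([.6565,-.0895,.089],-17,s); print(s["ft_torque"])
```

```text
tool y yaw now -17.0 shift [-0.3  0.8  0.5] rotvec [0.04 0.03 0.07] t 4.25 pos [ 0.6559 -0.0888  0.0887] q [ 20.  34. -22.  94.  15.  55. -25.] F [-5.   1.2  5. ] gap 0.0132
[ 0.2022061   1.14964286 -0.09421333]
```

View pics/w3.png

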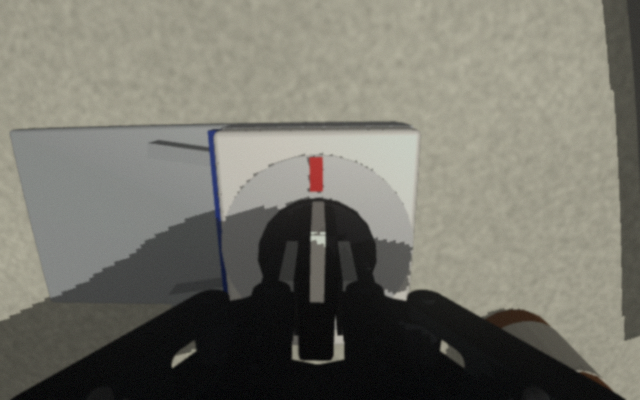

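>>> step_arm(targets=[[-0.5,0,0,8,0,0,5],[-0.5,0,0,8,0,0,5]])

```text
t: 4.55
tcp_pos: [0.6562, -0.0891, 0.0897]
tcp_rot: [-1.3, 90.0, -124.5]
ft_force: [-4.1, 0.0, 4.8]
finger_gap: 0.0135
```

Run:
```python
from h import *
s=get_state()
delta([.6559,-.0888,.089],-17,s); print(s["ft_torque"])
```

```text
tool y yaw now -33.2 shift [ 0.7 -0.5 -0.1] rotvec [-1.616e+01  4.000e-02  1.000e-02] t 4.55 pos [ 0.6562 -0.0891  0.0897] q [ 17.  34. -19.  94.  13.  54. -39.] F [-4.1  0.   4.8] gap 0.0135
[0.04187542 0.92420835 0.11466565]
```

>>> step_arm(targets=[[-0.5,0,0,8,0,0,5],[-0.5,0,0,8,0,0,5],[-0.5,0,0,8,0,0,5],[-0.5,0,0,8,0,0,5],[-0.5,0,0,8,0,0,5],[-0.5,0,0,8,0,0,5],[-0.5,0,0,8,0,0,5]])

```text
t: 5.42
tcp_pos: [0.6569, -0.0906, 0.0932]
tcp_rot: [117.4, 89.8, -61.8]
ft_force: [-2.4, -2.9, 1.9]
finger_gap: 0.0136
```

Run:
```python
from h import *
s=get_state()
delta([.6559,-.0888,.089],-17,s); print(s["ft_torque"])
```

```text
tool y yaw now -89.2 shift [ 4.2 -1.8  1. ] rotvec [-7.218e+01  3.000e-02 -1.800e-01] t 5.42 pos [ 0.6569 -0.0906  0.0932] q [  8.  33.  -6.  95.   4.  53. -88.] F [-2.4 -2.9  1.9] gap 0.0136
[-0.33214281  0.59939514  0.18458695]
```

>>> step_arm(targets=[[-0.5,0,0,8,0,0,5],[-0.5,0,0,8,0,0,5],[-0.5,0,0,8,0,0,5],[-0.5,0,0,8,0,0,5],[-0.5,0,0,8,0,0,5],[-0.5,0,0,8,0,0,5],[-0.5,0,0,8,0,0,5],[-0.5,0,0,8.5,0,0,5],[0,0,0,0,0,0,5]])

```text
t: 6.55
tcp_pos: [0.6559, -0.0922, 0.0972]
tcp_rot: [145.2, 89.7, -98.4]
ft_force: [-4.3, -3.9, 4.7]
finger_gap: 0.0133
```

Run:
```python
from h import *
s=get_state(); im=eyes.camera("wrist"); cv2.imwrite("pics/w4.png",im[:,:,::-1])
delta([.6559,-.0888,.089],-153.6,s); print(s["ft_torque"])
```

```text
tool y yaw now -153.6 shift [ 8.2 -1.5  3.1] rotvec [ 0.04 -0.22 -0.15] t 6.55 pos [ 0.6559 -0.0922  0.0972] q [  -3.   33.   10.   95.   -6.   53. -144.] F [-4.3 -3.9  4.7] gap 0.0133
[-0.71229618  1.03623027 -0.02379462]
```

View pics/w4.png

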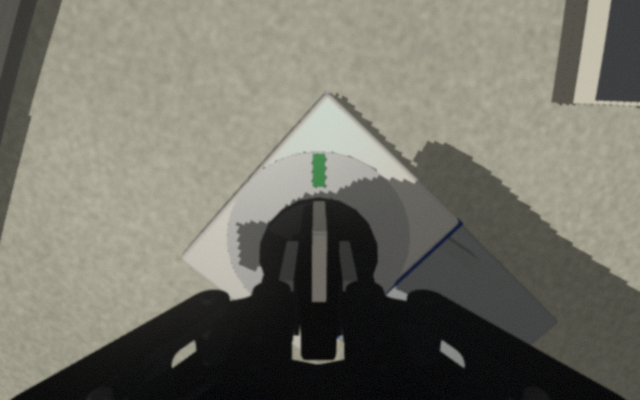

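>>> step_arm(targets=[[0,0,0,0,0,0,85],[0,0,0,0,0,0,85],[0,0,0,0,0,0,85],[-15,0,0,0,0,0,85],[-25,0,0,0,0,0,85],[-20,0,0,0,0,0,85]])

```text
t: 7.35
tcp_pos: [0.6572, -0.0891, 0.1588]
tcp_rot: [-123.6, 89.9, -7.1]
ft_force: [0.5, 0.6, -0.5]
finger_gap: 0.0853
```

>>> step_arm(targets=[[-6,0,0,-10,0,0,85],[-6,0,0,-10,0,0,85],[-6,0,0,-10,0,0,85],[-6,0,0,-10,0,0,85],[-6,0,0,-10,0,0,85],[-6,0,0,-10,0,0,85],[-6,0,0,-10,0,0,85],[-6,0,0,-10,0,0,85],[-6,0,0,-9.6,0,0,85]])

```text
t: 8.48
tcp_pos: [0.6567, -0.0892, 0.2119]
tcp_rot: [128.2, 89.9, -25.4]
ft_force: [0.3, -0.2, 0.0]
finger_gap: 0.0851
```

Run:
```python
from h import *
s=get_state(); im=eyes.camera("wrist"); cv2.imwrite("pics/w5.png",im[:,:,::-1])
delta([.457,-.304,.15],-63.6,s)
```

```text
tool y yaw now -63.6 shift [ 61.8 103.3 274.5] rotvec [ 0.05 -0.04 -0.06] t 8.47 pos [ 0.6567 -0.0892  0.2119] q [ 10.  26.  -9.  89.   4.  66. -63.] F [ 0.3 -0.2  0. ] gap 0.0851
```

View pics/w5.png

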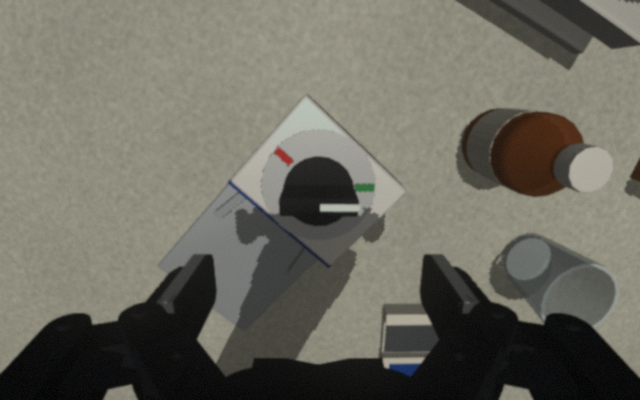

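>>> step_arm(targets=[[0,17.2,45.7,0,0,0,85],[8,17.2,45.7,0,0,0,85],[13,17.2,45.7,0,0,0,85],[13,17.2,45.7,0,0,0,85],[14,17.2,45.7,0,0,0,85],[14,17.3,45.7,0,0,0,85],[0,0,0,0,0,0,85],[0,0,0,0,0,0,85]])

```text
t: 9.52
tcp_pos: [0.4567, -0.3024, 0.1493]
tcp_rot: [146.0, 89.9, -8.0]
ft_force: [0.4, 1.3, 0.4]
finger_gap: 0.0849
```

Run:
```python
from h import *
import pickle
s=get_state(); im=eyes.camera("wrist"); cv2.imwrite("pics/w6.png",im[:,:,::-1]); pickle.dump(s,open("s6.pkl","wb"))
delta([.457,-.304,.15],-63.6,s)
```

```text
tool y yaw now -63.9 shift [-0.7  1.6  0.4] rotvec [-0.33 -0.08 -0.05] t 9.53 pos [ 0.4567 -0.3024  0.1493] q [ 32.  18.  -4. 109.   1.  53. -36.] F [0.4 1.3 0.4] gap 0.0849
```

View pics/w6.png

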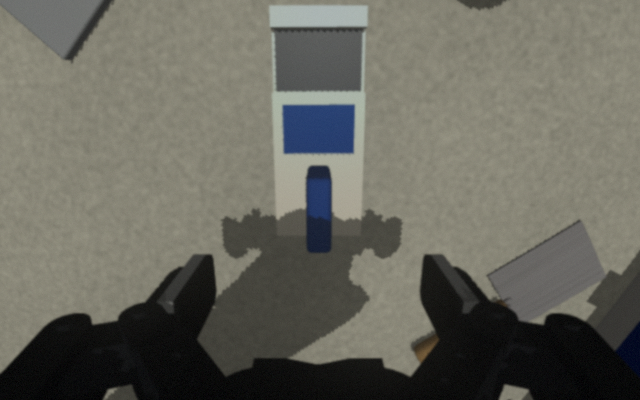

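Run:
```python
from h import *
import pickle
s=pickle.load(open("s6.pkl","rb"))
an=lambda v:round(np.degrees(np.arctan2(v[1],v[0])),2)
im=cv2.imread("pics/w6.png"); hsv=cv2.cvtColor(im,cv2.COLOR_BGR2HSV)
m=((abs(hsv[...,0].astype(int)-115)<15)&(hsv[...,1]>110)&(hsv[...,2]>60)).astype(np.uint8)
n,l,st,c=cv2.connectedComponentsWithStats(m)
for i in range(1,n):
    if st[i,4]>150: print(st[i],c[i])
cv2.imwrite("pics/w6b.png",cv2.resize(im[0:260,250:390],None,fx=2.3,fy=2.3))
top=plane("wrist",[(307,179),(330,179),(331,251),(307,251)],.064,s); print("top",top.round(4),"mean",top.mean(0).round(4),np.linalg.norm(top[0]-top[1]),np.linalg.norm(top[1]-top[2]),an(top[0]-top[3]),an(top[1]-top[2]))
sl=plane("wrist",[(270,25),(368,25),(362,236),(275,236)],.02,s); print("slab",sl.round(4),an(sl[0]-sl[3]),an(sl[1]-sl[2]),np.linalg.norm(sl[0]-sl[1]),np.linalg.norm(sl[0]-sl[3]))
p=plane("wrist",[(283,105),(354,105),(355,154),(285,154)],.02,s); print(an(p[0]-p[3]),an(p[1]-p[2]),an(p[0]-p[1])-90, p.mean(0))
```

```text
[ 284  105   70   48 3213] [318.35418612 128.3741052 ]
[307 176  24  46 983] [318.92370295 197.79450661]
top [[ 0.4744 -0.2869  0.064 ]
 [ 0.4804 -0.2993  0.064 ]
 [ 0.4387 -0.321   0.064 ]
 [ 0.4319 -0.3073  0.064 ]] mean [ 0.4563 -0.3036  0.064 ] 0.013792134212237723 0.04710447116374513 25.64 27.48
slab [[ 0.5473 -0.2235  0.02  ]
 [ 0.5757 -0.2812  0.02  ]
 [ 0.4427 -0.3474  0.02  ]
 [ 0.4135 -0.2877  0.02  ]] 25.62 26.46 0.064284597341848 0.14847687370513957
27.09 28.84 26.129999999999995 [ 0.50015203 -0.28271114  0.02      ]
```

View pics/w6b.png

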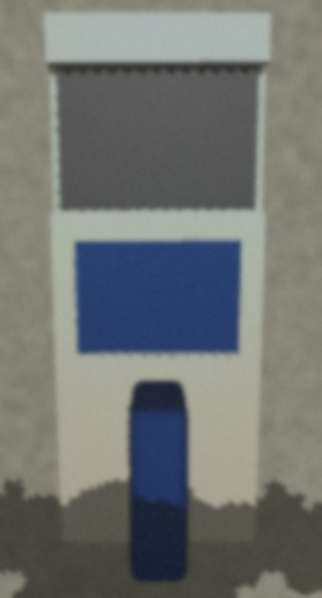

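>>> step_arm(targets=[[33,0.9,0.9,-0.2,0,0,80],[33,0,0,0,0,0,70],[25,0,0,0,0,0,60],[8.5,0,0,0,0,0,50],[0,0,0,0,0,0,30],[0,0,0,0,0,0,5],[0,0,0,0,0,0,5],[0,0,0,0,0,0,5]], force=60)

```text
t: 10.58
tcp_pos: [0.4567, -0.3042, 0.0504]
tcp_rot: [128.3, 89.8, -25.3]
ft_force: [1.4, -0.9, 5.3]
finger_gap: 0.0152
```

Run:
```python
from h import *
s=get_state()
delta([.457,-.304,.05],-63.6,s)
```

```text
tool y yaw now -63.7 shift [ 0.4 -0.1 -0.4] rotvec [-0.06 -0.11 -0.13] t 10.57 pos [ 0.4567 -0.3042  0.0504] q [ 32.  26.  -3. 112.   2.  41. -37.] F [ 1.4 -0.9  5.3] gap 0.0152
```

>>> step_arm(targets=[[-10,0,0,0,0,0,5],[-12,0,0,8.5,0,0,5],[-12,0,0,8.5,0,0,5],[-12,0,0,8.5,0,0,5],[-12,0,0,8.5,0,0,5],[-2,0,0,8.5,0,0,5],[0,0,0,0,0,0,5]])

```text
t: 11.45
tcp_pos: [0.4549, -0.3036, 0.1092]
tcp_rot: [14.9, 90.0, 178.9]
ft_force: [-0.4, -0.6, -2.2]
finger_gap: 0.0153
```

Run:
```python
from h import *
s=get_state()
delta([.4518,-.0316,.11],-106.2,s)
```

```text
tool y yaw now -106.1 shift [  -0.8 -260.5   78.3] rotvec [ 0.13  0.04 -0.01] t 11.45 pos [ 0.4549 -0.3036  0.1092] q [ 24.  21.   6. 111.  -3.  48. -74.] F [-0.4 -0.6 -2.2] gap 0.0153
```

>>> step_arm(targets=[[-1,-40,30,0,0,0,5],[0,-40,30,0,0,0,5],[0,-40,18.3,0,0,0,5],[0,-47,0,0,0,0,5],[0,-47,0,0,0,0,5],[0,-46.5,0,0,0,0,5],[0,0,0,0,0,0,5],[0,0,0,0,0,0,5]])

```text
t: 12.45
tcp_pos: [0.452, -0.0324, 0.1098]
tcp_rot: [42.1, 89.9, -154.0]
ft_force: [0.2, -0.4, -2.9]
finger_gap: 0.0154
```

Run:
```python
from h import *
import pickle
s=get_state(); im=eyes.camera("wrist"); cv2.imwrite("pics/w7.png",im[:,:,::-1]); pickle.dump(s,open("s7.pkl","wb"))
im=eyes.camera("top"); cv2.imwrite("pics/t7.png",cv2.resize(im[150:270,280:440,::-1],None,fx=4,fy=4,interpolation=cv2.INTER_CUBIC))
delta([.4518,-.0316,.0605],-106.2,s)
```

```text
tool y yaw now -106.1 shift [49.3 -0.7  0.3] rotvec [ 0.12  0.07 -0.06] t 12.45 pos [ 0.452  -0.0324  0.1098] q [   0.   13.   -2.  123.    1.   45. -108.] F [ 0.2 -0.4 -2.9] gap 0.0154
```

View pics/w7.png

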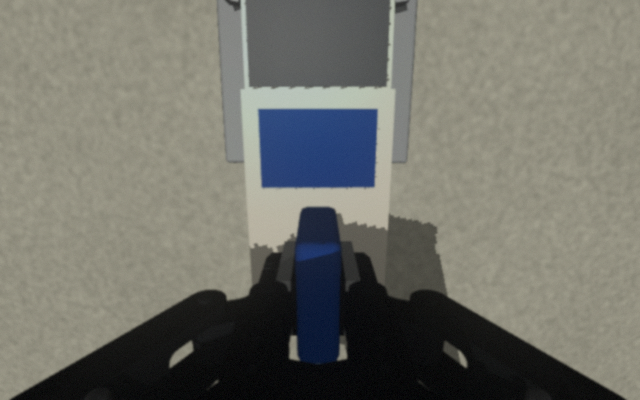

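View pics/t7.png

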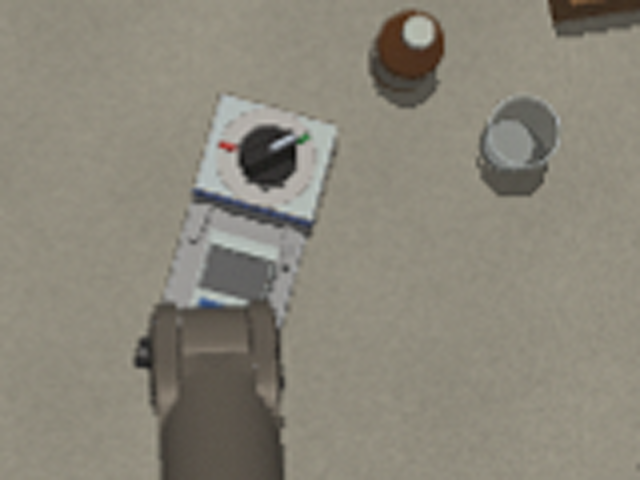

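Run:
```python
from h import *
import pickle
s=pickle.load(open("s7.pkl","rb"))
an=lambda v:round(np.degrees(np.arctan2(v[1],v[0])),2)
im=cv2.imread("pics/w7.png"); cv2.imwrite("pics/w7b.png",cv2.resize(im[0:260,205:425],None,fx=2.3,fy=2.3))
b=plane("wrist",[(227.5,161),(408,161),(219,20),(416,20)],.01,s); print("bed",b.round(4),np.linalg.norm(b[0]-b[1]),an(b[2]-b[0]),an(b[3]-b[1]),"mid",b[:2].mean(0),an(b[0]-b[1])-90)
c=plane("wrist",[(241.5,90),(394.5,90),(248,210),(390,210)],.0794,s); print("cas",c.round(4),np.linalg.norm(c[0]-c[1]),an(c[0]-c[2]),an(c[1]-c[3]))
p=plane("wrist",[(259,109),(378,109),(376,187),(261,187)],.0794,s); print("label",p.mean(0).round(4),an(p[0]-p[3]),an(p[1]-p[2]),an(p[0]-p[1])-90)
ex=np.array([np.cos(np.radians(-16.2)),np.sin(np.radians(-16.2))]);ey=np.array([-ex[1],ex[0]])
for n,q in (("bedmid",b[:2].mean(0)),("c0",c[:2].mean(0)),("c1",c[2:].mean(0)),("label",p.mean(0)),("tcp",s["tcp_pos"]),("knob",np.array([.6554,-.0906]))):
    v=q[:2]-np.array([.6054,-.0762]); print(n,"bay x,y mm",(v@ex*1e3).round(1),(v@ey*1e3).round(1))
```

```text
bed [[ 0.4974  0.0141  0.01  ]
 [ 0.4658 -0.096   0.01  ]
 [ 0.5769 -0.0089  0.01  ]
 [ 0.5455 -0.1184  0.01  ]] 0.11460699271899082 -16.16 -15.65 mid [ 0.48161298 -0.04094784  0.01      ] -16.03
cas [[ 0.5312 -0.0223  0.0794]
 [ 0.5138 -0.083   0.0794]
 [ 0.4811 -0.0079  0.0794]
 [ 0.4634 -0.0696  0.0794]] 0.06315873084805865 -16.06 -14.94
label [ 0.4988 -0.0461  0.0794] -17.02 -14.93 -16.010000000000005
bedmid bay x,y mm -128.7 -0.7
c0 bay x,y mm -86.2 -0.5
c1 bay x,y mm -138.3 -1.2
label bay x,y mm -110.8 -0.8
tcp bay x,y mm -159.6 -0.7
knob bay x,y mm 52.0 0.1
```

View pics/w7b.png

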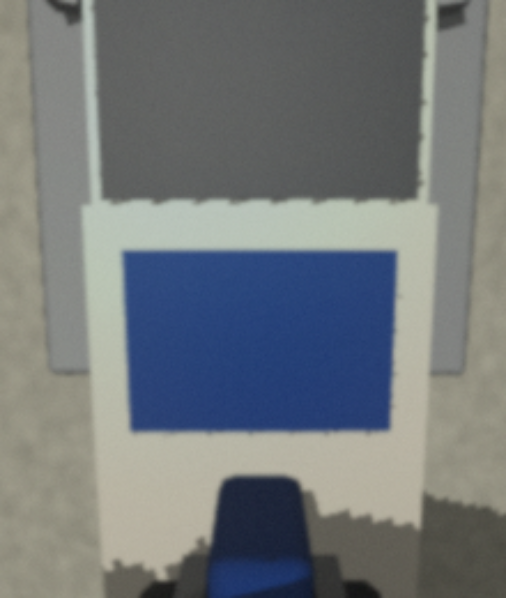

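>>> step_arm(targets=[[25,-0.5,0,0,0,0,5],[18,0,0,0,0,0,5],[5.5,0,0,0,0,0,5],[0,0,-10,0,0,0,5],[0,0,-12,0,0,0,5],[0,0,-12,0,0,0,5]])

```text
t: 13.3
tcp_pos: [0.4871, -0.0413, 0.0621]
tcp_rot: [-172.8, 89.9, -9.0]
ft_force: [-0.9, -0.5, -2.5]
finger_gap: 0.0154
```

Run:
```python
from h import *
import pickle
s=get_state(); im=eyes.camera("wrist"); cv2.imwrite("pics/w8.png",im[:,:,::-1])
delta([.6054-.05*.9603,-.0762+.05*.279,.0605],-106.2,s)
```

```text
tool y yaw now -106.2 shift [  1.8   0.5 -73.4] rotvec [ 0.02 -0.1   0.01] t 13.3 pos [ 0.4871 -0.0413  0.0621] q [   1.   21.   -2.  120.    1.   39. -107.] F [-0.9 -0.5 -2.5] gap 0.0154
```

View pics/w8.png

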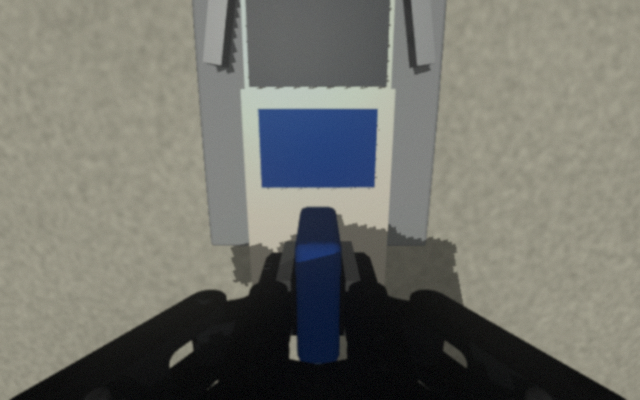

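>>> step_arm(targets=[[0.9,0,-8,0,0,0,5],[0,0,-8,0,0,0,5],[0,0,-8,0,0,0,5],[0,0,-8,0,0,0,5]])

```text
t: 13.85
tcp_pos: [0.5167, -0.0498, 0.0607]
tcp_rot: [82.3, 90.0, -113.8]
ft_force: [0.5, -0.0, -1.8]
finger_gap: 0.0151
```

>>> step_arm(targets=[[0,0,-8,0,0,0,5],[0,0,-8,0,0,0,5],[0,0,-8,0,0,0,5],[0,0,-6,0,0,0,5]])

```text
t: 14.35
tcp_pos: [0.5456, -0.0582, 0.0607]
tcp_rot: [157.8, 90.0, -38.4]
ft_force: [-0.6, -0.8, -2.5]
finger_gap: 0.0152
```

Run:
```python
from h import *
import pickle
s=get_state(); im=eyes.camera("wrist"); cv2.imwrite("pics/w9.png",im[:,:,::-1])
delta([.6054-.05*.9603,-.0762+.05*.279,.0605],-106.2,s)
```

```text
tool y yaw now -106.2 shift [  0.2   0.6 -12.4] rotvec [ 0.04 -0.01 -0.  ] t 14.35 pos [ 0.5456 -0.0582  0.0607] q [   3.   25.   -1.  112.    1.   42. -105.] F [-0.6 -0.8 -2.5] gap 0.0152
```

View pics/w9.png

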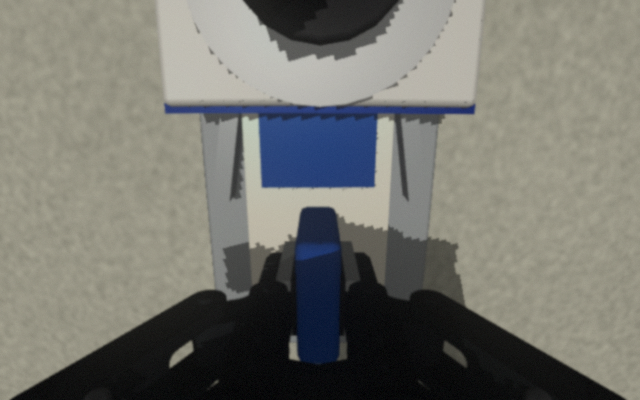

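>>> step_arm(targets=[[0,0.3,-4,0,0,0,5],[0,0.3,-4,0,0,0,5],[0,0,-2,0,0,0,5],[0,0,-1,0,0,0,5],[0,0,0,0,0,0,5]])

```text
t: 15.02
tcp_pos: [0.5555, -0.0617, 0.0607]
tcp_rot: [157.7, 90.0, -38.5]
ft_force: [-0.0, 0.8, -1.7]
finger_gap: 0.0152
```

>>> step_arm(targets=[[0,0,-1,0,0,0,5],[0,0,-0.5,0,0,0,5]])

```text
t: 15.28
tcp_pos: [0.5569, -0.062, 0.0607]
tcp_rot: [104.6, 90.0, -91.6]
ft_force: [-0.2, 0.4, -1.6]
finger_gap: 0.0152
```

>>> step_arm(targets=[[0,0,-1,0,0,0,5],[0,0,0,0,0,0,5]])

```text
t: 15.52
tcp_pos: [0.558, -0.0624, 0.0607]
tcp_rot: [161.9, 90.0, -34.3]
ft_force: [0.7, -0.8, -1.9]
finger_gap: 0.0152
```

>>> step_arm(targets=[[0,0,-1,0,0,0,5],[0,0,0,0,0,0,5]])

```text
t: 15.78
tcp_pos: [0.559, -0.0627, 0.0607]
tcp_rot: [167.6, 90.0, -28.5]
ft_force: [-1.3, 0.1, -1.6]
finger_gap: 0.0149
```

>>> step_arm(targets=[[0,0,-1,0,0,0,5],[0,0,0,0,0,0,5]])

```text
t: 16.02
tcp_pos: [0.5593, -0.0627, 0.0606]
tcp_rot: [8.1, 89.9, 171.9]
ft_force: [-2.3, 0.6, -0.1]
finger_gap: 0.0157
```

Run:
```python
from h import *
import pickle
s=get_state(); im=eyes.camera("wrist"); cv2.imwrite("pics/w10.png",im[:,:,::-1]);pickle.dump(s,open("s10.pkl","wb"))
delta([.6054-.05*.9603,-.0762+.05*.279,.0605],-106.2,s)
```

```text
tool y yaw now -106.2 shift [0.1 0.1 2. ] rotvec [ 0.04  0.07 -0.01] t 16.02 pos [ 0.5593 -0.0627  0.0606] q [   3.   27.   -1.  110.    1.   43. -105.] F [-2.3  0.6 -0.1] gap 0.0157
```

View pics/w10.png

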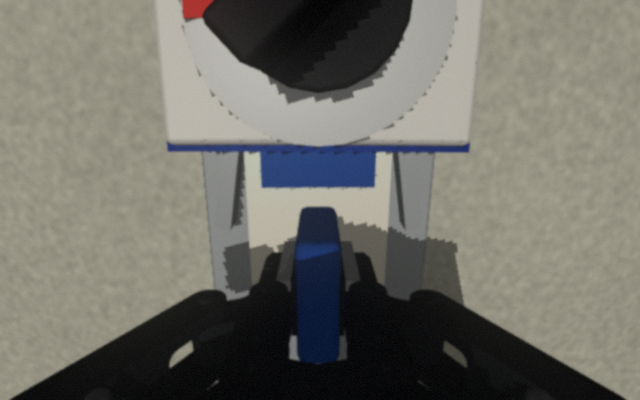

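>>> step_arm(targets=[[0,0,-1,0,0,0,5],[0,0,0,0,0,0,5]])

```text
t: 16.32
tcp_pos: [0.5593, -0.0627, 0.0606]
tcp_rot: [5.9, 89.8, 169.7]
ft_force: [-5.1, 2.0, 3.1]
finger_gap: 0.015
```

>>> step_arm(targets=[[0,0,-1,0,0,0,5],[0,0,0,0,0,0,5]])

```text
t: 16.58
tcp_pos: [0.5594, -0.0627, 0.0606]
tcp_rot: [5.6, 89.7, 169.4]
ft_force: [-8.7, 3.5, 4.8]
finger_gap: 0.0155
```

>>> step_arm(targets=[[0,0,1.5,0,0,0,5],[0.3,0,0,0,0,0,20],[0,0,0,0,0,0,30],[0,0,0,0,0,0,60],[0,0,0,0,0,0,60],[-20,0,0,0,0,0,70],[-40,0,0,0,0,0,85],[-45,0,0,0,0,0,85],[-30,0,0,0,0,0,85]])

```text
t: 17.7
tcp_pos: [0.5611, -0.0632, 0.1977]
tcp_rot: [-169.7, 89.8, -5.8]
ft_force: [0.0, -0.8, -0.2]
finger_gap: 0.0852
```

Run:
```python
from h import *
import pickle
s=get_state(); im=eyes.camera("wrist"); cv2.imwrite("pics/w11.png",im[:,:,::-1]);pickle.dump(s,open("s11.pkl","wb"))
delta([.6554,-.0906,.0965],-153.6,s)
```

```text
tool y yaw now -106.2 shift [101.5   0.2 -97.9] rotvec [47.44 -0.14  0.1 ] t 17.7 pos [ 0.5611 -0.0632  0.1977] q [   3.   17.   -1.  104.    0.   59. -104.] F [ 0.  -0.8 -0.2] gap 0.0852
```

View pics/w11.png

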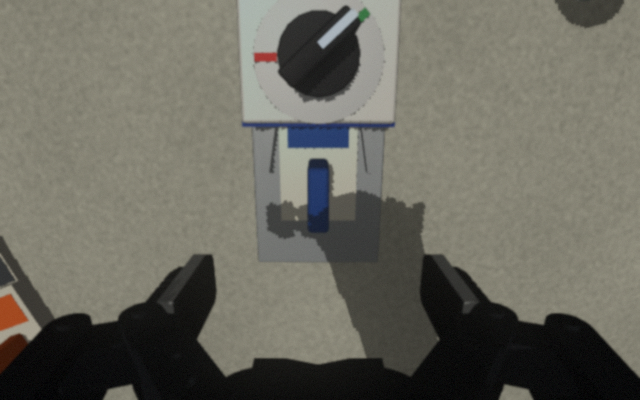

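Run:
```python
from h import *
import pickle
s=pickle.load(open("s11.pkl","rb"))
an=lambda v:round(np.degrees(np.arctan2(v[1],v[0])),2)
im=cv2.imread("pics/w11.png"); cv2.imwrite("pics/w11b.png",cv2.resize(im[0:270,235:400],None,fx=2.2,fy=2.2))
ex=np.array([np.cos(np.radians(-16.2)),np.sin(np.radians(-16.2))]);ey=np.array([-ex[1],ex[0]])
def bay(px,z):
    v=plane("wrist",px,z,s)[:,:2]-np.array([.6054,-.0762]); return (np.c_[v@ex,v@ey]*1e3).round(1)
print("bed rear",bay([(259,262),(379,262)],.01).tolist())
print("slab rear",bay([(281,220),(356,220)],.03).tolist(),"slab front vis",bay([(279,150),(358,150)],.03).tolist())
print("handle top",bay([(308,168),(328,168),(329,232),(309,232)],.074).mean(0))
print("mouth",bay([(242,125),(397,125)],.05).tolist())
l=plane("wrist",[(357,12),(322,46)],.106,s); print("line yaw",an(l[0]-l[1]),"knob angle",np.radians(90-16.2-an(l[0]-l[1])))
```

```text
bed rear [[-129.5, 56.8], [-129.3, -59.0]]
slab rear [[-79.2, 32.1], [-79.0, -33.0]] slab front vis [[-18.2, 32.2], [-18.1, -32.7]]
handle top [-48.525  -0.275]
mouth [[3.7, 57.4], [3.9, -59.3]]
line yaw -63.25 knob angle 2.391973739858229
```

View pics/w11b.png

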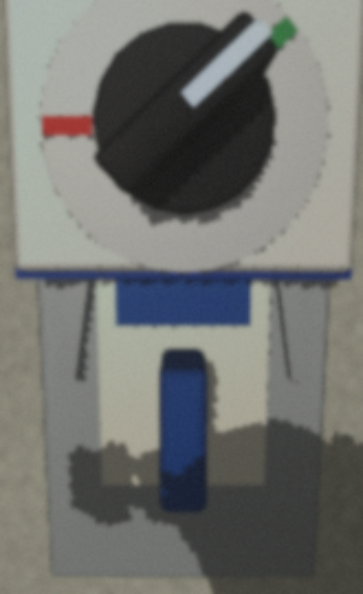

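>>> step_arm(targets=[[0,0,-35,0,0,0,85],[0,0,-35,0,0,0,85],[0,0,-28,0,0,0,85],[5,0,0,9.5,0,0,85],[5,0,0,9.5,0,0,85],[5,0,0,9.5,0,0,85],[5,0,0,9.5,0,0,85],[5,0,0,9.4,0,0,85],[0,0,0,0,0,0,85]])

```text
t: 18.88
tcp_pos: [0.654, -0.0902, 0.1696]
tcp_rot: [80.1, 89.9, -163.4]
ft_force: [0.5, 0.4, -0.4]
finger_gap: 0.085
```

Run:
```python
from h import *
import pickle
s=get_state(); im=eyes.camera("wrist"); cv2.imwrite("pics/w12.png",im[:,:,::-1]);pickle.dump(s,open("s12.pkl","wb"))
delta([.6554,-.0906,.0975],-153.4,s)
```

```text
tool y yaw now -153.4 shift [72.1 -1.1 -1. ] rotvec [-0.04  0.01 -0.08] t 18.88 pos [ 0.654  -0.0902  0.1696] q [  -3.   28.   10.   92.   -5.   61. -145.] F [ 0.5  0.4 -0.4] gap 0.085
```

View pics/w12.png

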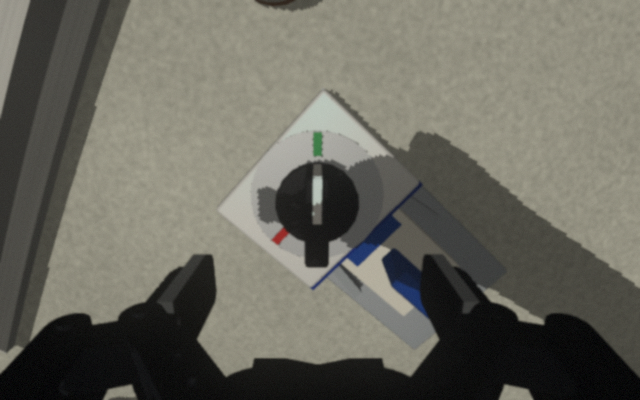

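>>> step_arm(targets=[[30,-1,-1,0,0,0,60],[30,0,0,0,0,0,50],[12,0,0,0,0,0,40],[0,0,0,0,0,0,20],[0,0,0,0,0,0,5],[0,0,0,0,0,0,5],[0,0,0,0,0,0,5],[0.5,0,0,-8,0,0,5],[0.5,0,0,-8,0,0,5]], force=50)

```text
t: 20.05
tcp_pos: [0.6558, -0.0911, 0.0982]
tcp_rot: [168.4, 90.0, -58.9]
ft_force: [-3.3, -1.1, 1.1]
finger_gap: 0.0134
```

>>> step_arm(targets=[[0.5,0,0,-8,0,0,5],[0.5,0,0,-8,0,0,5],[0.5,0,0,-8,0,0,5],[0.5,0,0,-8,0,0,5],[0.5,0,0,-8,0,0,5],[0.5,0,0,-8,0,0,5],[0.5,0,0,-8,0,0,5],[0.5,0,0,-8,0,0,5]])

```text
t: 21.05
tcp_pos: [0.6557, -0.0903, 0.0942]
tcp_rot: [-105.2, 90.0, 91.5]
ft_force: [-3.0, 0.4, 1.6]
finger_gap: 0.0131
```

Run:
```python
from h import *
import pickle
s=get_state(); im=eyes.camera("wrist"); cv2.imwrite("pics/w13.png",im[:,:,::-1]);pickle.dump(s,open("s13.pkl","wb"))
delta([.6554,-.0906,.0887],-16.2,s); print(s["ft_torque"])
```

```text
tool y yaw now -73.3 shift [5.5 0.2 0.4] rotvec [-5.713e+01 -3.000e-02  3.000e-02] t 21.05 pos [ 0.6557 -0.0903  0.0942] q [ 11.  33. -10.  94.   7.  53. -74.] F [-3.   0.4  1.6] gap 0.0131
[ 0.2214244   0.66219547 -0.06930792]
```

View pics/w13.png

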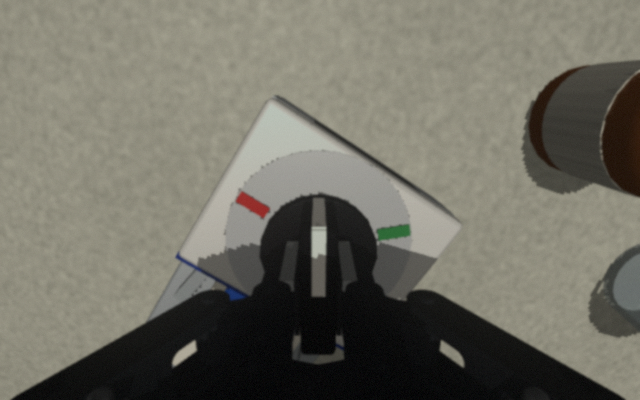

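>>> step_arm(targets=[[0.5,0,0,-8,0,0,5],[0.5,0,0,-8,0,0,5],[0.5,0,0,-8,0,0,5],[0.5,0,0,-8,0,0,5],[0.5,0,0,-8,0,0,5],[0.5,0,0,-8,0,0,5],[0.3,0,0,-5,0,0,5],[0,0,0,0,0,0,5]])

```text
t: 22.1
tcp_pos: [0.6552, -0.09, 0.0907]
tcp_rot: [-102.8, 89.9, 146.5]
ft_force: [-5.3, 1.8, 5.9]
finger_gap: 0.0131
```

>>> step_arm(targets=[[0.2,0,0,-3,0,0,5],[0.1,0,0,-2,0,0,5],[0,0,0,0,0,0,5]])

```text
t: 22.48
tcp_pos: [0.6552, -0.09, 0.0905]
tcp_rot: [-103.8, 89.9, 150.5]
ft_force: [-5.2, 1.7, 6.1]
finger_gap: 0.0135
```

Run:
```python
from h import *
import pickle
s=get_state(); im=eyes.camera("wrist"); cv2.imwrite("pics/w14.png",im[:,:,::-1]);pickle.dump(s,open("s14.pkl","wb"))
delta([.6554,-.0906,.0887],-16.2,s); print(s["ft_torque"])
```

```text
tool y yaw now -15.7 shift [1.8 0.4 0.6] rotvec [ 0.46 -0.02  0.09] t 22.48 pos [ 0.6552 -0.09    0.0905] q [ 21.  34. -23.  94.  16.  55. -24.] F [-5.2  1.7  6.1] gap 0.0135
[ 0.45972814  1.32482829 -0.24377555]
```

View pics/w14.png

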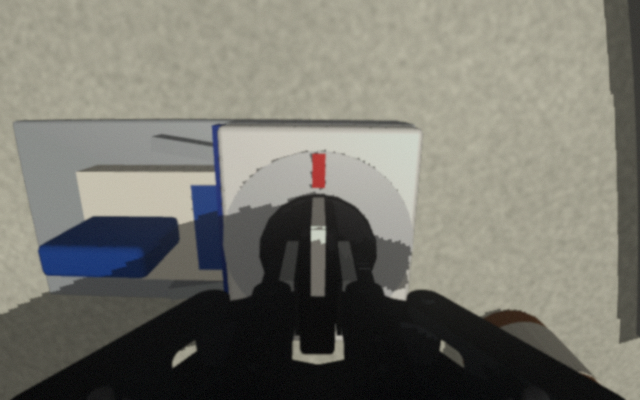

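>>> step_arm(targets=[[0,0,0,-3,0,0,5],[0,0,0,-2,0,0,5],[0,0,0,0,0,0,5]])

```text
t: 22.9
tcp_pos: [0.6552, -0.0902, 0.0905]
tcp_rot: [-138.0, 89.8, 120.9]
ft_force: [-4.8, 3.7, 5.6]
finger_gap: 0.0133
```

Run:
```python
from h import *
s=get_state(); delta([.6554,-.0906,.0887],-16.2,s); print(s["ft_torque"])
```

```text
tool y yaw now -11.1 shift [1.8 0.3 0.4] rotvec [ 5.07 -0.12  0.11] t 22.9 pos [ 0.6552 -0.0902  0.0905] q [ 22.  34. -24.  94.  16.  55. -20.] F [-4.8  3.7  5.6] gap 0.0133
[ 0.44298281  1.29745695 -1.71679361]
```

>>> step_arm(targets=[[0,0,0,4,0,0,5],[0,0,0,0,0,0,20],[0,0,0,0,0,0,60],[0,0,0,0,0,0,85],[0,0,0,0,0,0,85],[-20,0,0,0,0,0,85],[-40,0,0,0,0,0,85],[-40,0,0,0,0,0,85],[-20,0,0,0,0,0,85],[0,0,0,0,0,0,85]])

```text
t: 24.15
tcp_pos: [0.6567, -0.0907, 0.2119]
tcp_rot: [94.9, 89.8, -9.6]
ft_force: [0.7, 0.3, -0.6]
finger_gap: 0.085
```

Run:
```python
from h import *
import pickle
s=get_state(); im=eyes.camera("wrist"); cv2.imwrite("pics/w15.png",im[:,:,::-1]);pickle.dump(s,open("s15.pkl","wb"))
im=eyes.camera("top"); cv2.imwrite("pics/t15.png",im[:,:,::-1])
im=eyes.camera("side"); cv2.imwrite("pics/si15.png",im[:,:,::-1])
delta([.6554,-.0906,.0887],-16.2,s)
```

```text
tool y yaw now -14.6 shift [123.2  -1.8   0.2] rotvec [ 1.64 -0.02 -0.22] t 24.15 pos [ 0.6567 -0.0907  0.2119] q [ 22.  27. -25.  88.  12.  67. -20.] F [ 0.7  0.3 -0.6] gap 0.085
```

View pics/w15.png

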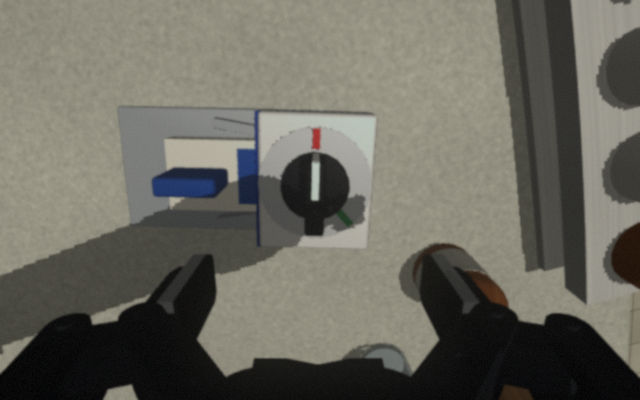

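View pics/t15.png

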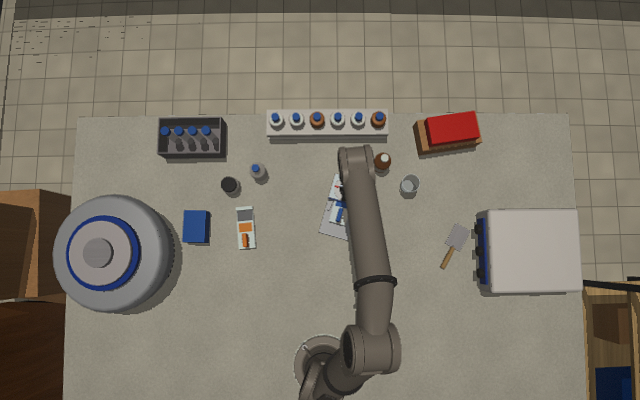

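Run:
```python
from h import *
import pickle
s=pickle.load(open("s15.pkl","rb"))
an=lambda v:np.degrees(np.arctan2(v[1],v[0]))
ex=np.array([np.cos(np.radians(-16.2)),np.sin(np.radians(-16.2))]);ey=np.array([-ex[1],ex[0]])
def bay(px,z):
    v=plane("wrist",px,z,s)[:,:2]-np.array([.6054,-.0762]); return (np.c_[v@ex,v@ey]*1e3).round(1)
print("bed rear",bay([(119,106),(132,225)],.01).tolist(),"slab rear",bay([(165,138),(171,209)],.03).tolist())
l=plane("wrist",[(316,155),(315,200)],.097,s); print("knob",np.radians(90-16.2-an(l[0]-l[1])))
```

```text
bed rear [[-126.8, 58.0], [-127.6, -56.6]] slab rear [[-77.9, 32.5], [-78.1, -31.9]]
knob -0.006386286303244444
```

```bash
python3 -c "
from h import *
print(workorder.finish_job())"
```

```text
the job is handed in; nothing more can be done
None
```

The blue cassette is in the bay against the stop, the knob is back tight at the red mark, and the job was handed in at about 24 s. `finish_job` reports no verdict, so what follows rests on my own measurements.

- **Unscrewing:** I turned the knob clockwise to the green mark. The image put the line at 2.39 rad (target 2.40), still there after the cassette was in.
- **Cassette:** I slid it in grooved end first until it stopped moving and the push force rose to about 9 N. From the images it lies within about 1 mm of home lengthwise and about 0.5 mm across.
- **Screwing back:** I turned the knob anticlockwise until it hit the hard stop, with the torque rising to about 1.7 N m. I then let go; the final image gives about 0 rad.
- **End state:** The gripper is open, 12 cm above where it held the knob, and the wrist force is near zero. In the last top view the orange cassette and the bystanders look to be where they were.

The last cassette measurement sat 2–3 mm off along the slot in absolute terms. The bed's rear edge was off by the same amount, so I put it down to the camera calibration. Relative to the bay the cassette is home.

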